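# Fit the baffle comb into the intake silencer

## Task

Fit the three-finned aluminium baffle comb into the compressor's intake silencer: pick it up by its bar and lower it, fins down, into the open steel silencer body so that its fins slide between the body's own fins and it sits fully home on the floor, upright. Set it down gently, without dropping it, and leave the five-finned comb, which belongs to another machine, where it stands.

Things in the scene. Friction and masses are not known exactly. Their poses are not given: they have to be found in the camera images.
- comb3: Comb to fit: loose, aluminium, 0.25-0.5 kg, stands on three parallel fins, each 100 long (x), 6 thick (y), 50 high, centres at y = -32, 0, 32. One bar joins them across the top at mid-length: 16 wide (x), 70 long (y), z = 50 to 86; grip it across its 16. From above, the fins stick out 42 on both sides of it. Origin: centre of the underside; z up. Same after a half turn about z. All in mm.
- comb5: Wrong comb, to be left alone: loose aluminium, fins of the same size and a bar of the same section and height, but five fins at 21 mm pitch and a bar 90 mm long. Origin and axes as for the other comb.
- silencer_body: Fixed open steel box. Base 144 (x) by 140 (y), 8 thick; its top is the floor. Four fins along x, 6 thick, tops at z = 48, centres y = -48, -16, 16, 48 (outer two are side walls): three gaps 26 wide at y = -32, 0, 32. End walls' inner faces x = -66, 66, tops z = 38. Pipe stub at +x end, to x = 99. Origin: underside centre, z up. Comb home: centred, either way round, underside at z = 8. All in mm.

How it is judged:
On the way:
1. the three-finned comb is lifted clear of the bench (height (world z) of comb3 above 0.025 m), for 0.1 s.
At the end, for the whole second after the job is handed in: The three-finned comb stands in the body, fins in its gaps: underside within 4 mm of the floor, centred within 18 mm along and 13 mm across the fins, parallel within 14 degrees, upright within 4 degrees, at rest; the five-finned comb within 30 mm of its start (x of comb3 in the frame of silencer_body between -0.018 and 0.018 m and y of comb3 in the frame of silencer_body between -0.013 and 0.013 m and z of comb3 in the frame of silencer_body between 0.004 and 0.012 m and angle between the x axis of comb3 and the x axis of silencer_body, either way round below 0.24 rad and angle between comb3's own z axis and vertical below 0.07 rad and linear speed of comb3 below 0.02 m/s and distance of comb5 from where it was at the start of the episode below 0.03 m); the robot touches nothing.
It fails at once if the five-finned comb is moved by more than 30 mm or tipped (distance of comb5 from where it was at the start of the episode above 0.03 m or angle between comb5's own z axis and vertical above 0.3 rad).
It fails at once if the three-finned comb drops into or onto the silencer body (faster than 0.5 m/s among or just over its fins) (horizontal distance between comb3 and silencer_body below 0.06 m and z of comb3 in the frame of silencer_body below 0.055 m and linear speed of comb3 above 0.5 m/s).
It also fails if it takes over 40 s, if anything falls off the work surface, if the arm or the gripper's body presses on something with over 40 N, if the wrist force passes 120 N, or if a joint passes its speed limit or range.

## Robot

A 6-joint arm with a two-finger parallel gripper is mounted at the origin on the work surface. World frame = base frame: x ahead of the robot, y to its left, z up, the work surface at z = 0. Lengths are in m, angles in rad, forces in N, time in s.
With the tool pointing down it reaches from about 0.325 to 0.925 m from the base axis. Payload 3.1 kg.
Tool frame: the origin (TCP) lies midway between the tips of the shut fingers; the grasp point (between the pads) lies 19 mm behind it (ctrl.grip_depth is the distance from the TCP to the grasp point, in m); z points along the fingers, y is the line along which they close (so a half turn about z gives the same grasp; the last joint's range is limited). The gripper opens to 85 mm and grips with 20 to 120 N. Pads are 22 mm wide; open, the fingers measure 114 mm over their backs; the gripper's body (76 mm by 85 mm) begins 54 mm behind the grasp point. The pads swing forward as they close: fully open they stand 13 mm farther back than shut.
Start: joints at [1.235, 0.217, 1.613, -0, 1.311, -0.112], TCP at [0.139, 0.609, 0.231] pointing down, gripper open.
Joint ranges: [-2.75, 2.75], [-0.78, 2.1], [0.31, 2.55], [-1.13, 4.27], [0.13, 2.63], [-2.58, 2.58]. Speed limits (rad/s): [2.79, 2.79, 3.14, 3.14, 3.14, 3.14].

## Interface

Orientations are given as a 3x3 rotation matrix whose columns are the frame's x, y, z axes.
In Python, from workcell import ctrl, vision, probe_bus, job gives the robot as it stands (ctrl), with the cameras (vision), the readings (probe_bus) and the job (job).
- The arm moves only by the tool drive_effector, called after "Call:" as name(argument=value, ...), one argument or row to a line, values as JSON. Schema: {"type":"object","properties":{"motion":{"type":"array","items":{"type":"array","prefixItems":[{"type":"number"},{"type":"array","items":{"type":"number"},"minItems":3,"maxItems":3},{"type":"number"}],"minItems":3,"maxItems":3},"minItems":1,"maxItems":10},"grip_n":{"type":"number"},"only":{"type":"string"},"quiet":{"type":"boolean"},"lines":{"type":"string"}},"required":["motion"],"additionalProperties":false}. motion is a list of rows, 1 to 10 of them, each written [opening, [dx, dy, dz], turn]: the opening from 0.0 (shut) to 1.0 (fully open), then dx, dy, dz in shares of the most that a row can go, 1 being 62.5 mm, then a turn about the tool's z in parts of the range, where 1.0 means pi rad; each row shifts and turns the commanded pose from where the row before left it, along the tool's axes as they then stand; what a row does not reach is not made up. A row lasts 1/8 s, in which the tool goes at most 0.0625 m and 0.188 rad, less where a joint would pass 70% of its speed; a pose out of reach is approached as far as the arm can. The fingers move at their own pace and stop on an object; grip_n is the grip in N (left out, the last holds). Time passes only in rows, so rows that do not move let the fingers close. The tool returns the time, the measured TCP pose, the force, the opening and the grip force at its end. only (a regular expression) keeps the lines of the reply that match it, lines (a string "A,B") keeps lines A to B, and quiet returns only ok. Input that does not fit is refused with a message, and nothing moves.
- probe_bus.sense(): the state, without advancing time (a new reading comes with each control period).
- vision.capture(name): name is "scene" or "top" or "wrist"; returns a dict with "frame" (480x640x3 uint8, red, green, blue), "fovy" (degrees; the focal length in pixels is half the picture's height over the tangent of half this angle, whatever the lens; pixels are square), "cx", "cy" (the principal point, pixels), "R" (3x3) and "t" (3): a world point X has camera coordinates R X + t. Camera axes: x right, y down, z forward; pixel columns grow to the right and rows downward; lengths in m; the calibration is good to about 2 mm. The wrist camera is an equidistant fisheye: a pixel r from the principal point sees the ray r / f radians off the axis. A picture is of the moment at which its call begins. There is no depth.
- job.hand_in(): hands the job in; it is judged then, once.
The state is a dict: "clock": time; "joint_pos": joint angles; "joint_vel": joint speeds; "effort": joint torques, N m; "position": TCP position; "ee_rot": TCP orientation; "ft_force": force on the tool from outside, world axes, zero at the start; "ft_torque": the same for the moment, N m; "finger_gap": opening from 0.0 (shut) to 1.0 (fully open); "grip_force": force on a finger pad.
Only numpy, scipy, OpenCV 4.12 (cv2) and the standard library are available. Lean on these libraries where they do the work, as an engineer would, in place of code of your own. Each camera call takes 0.05 s, during which the arm holds its last target. There are 200 camera calls.

## Working session

There is one attempt and no reset: what is moved stays moved. The work goes in short steps, Python scripts to look and compute and a tool call to move; the robot and the scene stay as the last step left them, time stands still between calls to the robot, and variables do not carry over. Pictures are saved under pics/ and viewed, at most 10 in all, crops included, and the job is handed in when it is done.

```bash
ls; mkdir -p pics
```

Run:
```python
from workcell import ctrl, vision, probe_bus, job
import cv2,pickle
d={}
for n in("top","scene"):
    c=vision.capture(n);d[n]=c;cv2.imwrite(f"pics/{n}0.png",c["frame"][:,:,::-1])
    print(n,c["fovy"],c["cx"],c["cy"],c["R"],c["t"])
pickle.dump(d,open("d0.pkl","wb"))
s=probe_bus.sense();print(s["position"],s["ee_rot"],ctrl.grip_depth)
```

```text
pics
workcell.py
top 55.00097191218692 320.1358722431834 242.6190705283552 [[-0.00980621 -0.99961003 -0.0261462 ]
 [-0.98188349  0.01457389 -0.18892434]
 [ 0.18923171  0.02381989 -0.98164351]] [0.02076663 0.53876416 0.67044263]
scene 53.344384418922125 325.33411344214267 243.78217803294754 [[ 0.3768903   0.92623127  0.00702361]
 [ 0.64354647 -0.25639503 -0.72118619]
 [-0.66618439  0.2763281  -0.69270567]] [-0.18921679 -0.30804251  1.31411369]
[0.13843409 0.60870655 0.23005953] [[-9.75064927e-01  2.21918587e-01 -7.26803146e-04]
 [ 2.21919651e-01  9.75062630e-01 -2.12961531e-03]
 [ 2.36077368e-04 -2.23780509e-03 -9.99997468e-01]] 0.0187
```

View pics/top0.png

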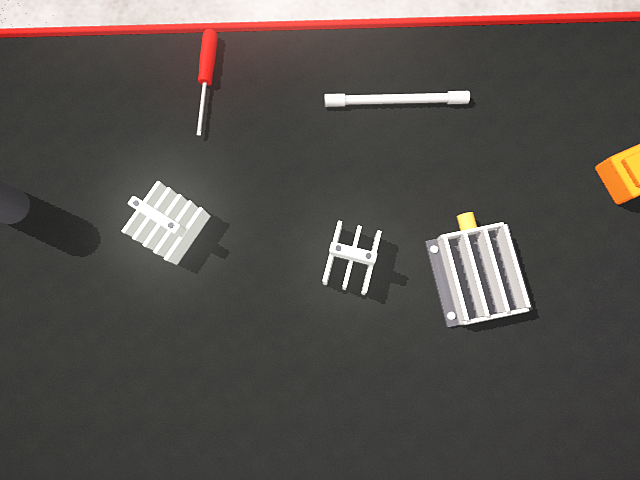

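View pics/scene0.png

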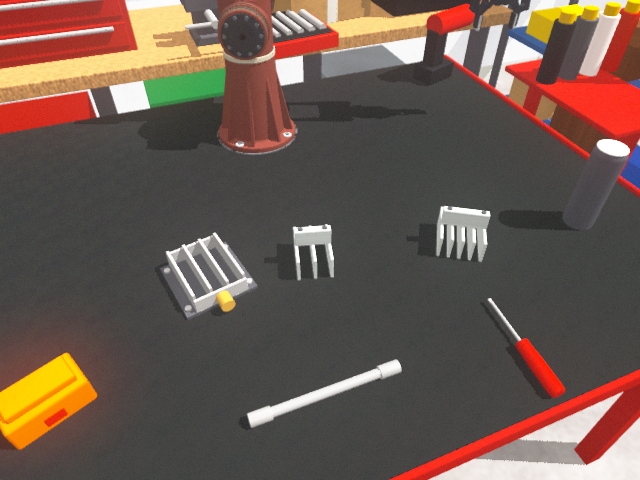

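Top view: comb3 has its bar near (353,253), comb5 is at (165,222), and the body is at (480,275) with its yellow stub at (466,220). I'll zoom in for accurate points.

Run:
```python
import cv2,pickle
d=pickle.load(open("d0.pkl","rb"))
f=d["top"]["frame"][:,:,::-1]
a=cv2.resize(f[205:335,310:540],None,fx=3.45,fy=3.45,interpolation=cv2.INTER_CUBIC)
for i in range(310,540,20):
    cv2.putText(a,str(i),(int((i-310)*3.45),10),0,.35,(0,255,255)); cv2.line(a,(int((i-310)*3.45),0),(int((i-310)*3.45),448),(0,90,90),1)
for i in range(220,335,20):
    cv2.putText(a,str(i),(0,int((i-205)*3.45)),0,.35,(0,255,255)); cv2.line(a,(0,int((i-205)*3.45)),(793,int((i-205)*3.45)),(0,90,90),1)
cv2.imwrite("pics/z0.png",a)
```

```text
(no output)
```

View pics/z0.png

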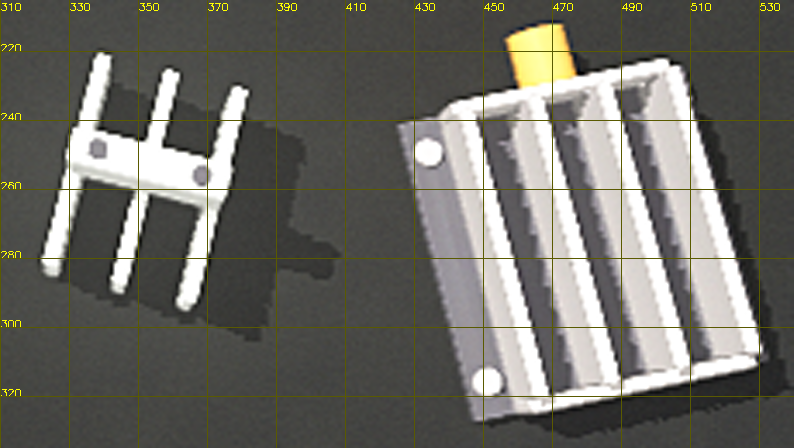

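Create h.py:
```python
import numpy as np,cv2
from scipy.optimize import least_squares
def proj(c,X):
    Y=X@np.array(c["R"]).T+c["t"]; f=240/np.tan(np.radians(c["fovy"]/2))
    return f*Y[:,:2]/Y[:,2:]+[c["cx"],c["cy"]]
def place(p,M):
    a=p[2];R=np.array([[np.cos(a),-np.sin(a),0],[np.sin(a),np.cos(a),0],[0,0,1]])
    return M@R.T+[p[0],p[1],0]
def fit(c,M,px,p0):
    r=least_squares(lambda p:(proj(c,place(p,M))-px).ravel(),p0)
    return r.x,r.fun.reshape(-1,2)
```

Run:
```python
import pickle;from h import *
c=pickle.load(open("d0.pkl","rb"))["top"]
print("cam",-np.array(c["R"]).T@c["t"])
z=lambda L:np.array(L,float)/3.45+[310,205]
# comb3: ends top (far,+x) left->right = y +32..-32 ; near ends
M=np.array([[.05,.032,.05],[.05,0,.05],[.05,-.032,.05],[-.05,.032,.05],[-.05,0,.05],[-.05,-.032,.05]])
p,r=fit(c,M,z([[103,55],[171,70],[240,88],[53,273],[120,291],[185,306]]),[.5,0,0]);print("comb3",p,r.round(1).tolist())
print("bar centre px",(proj(c,place(p,np.array([[0,0,.086]])))-[310,205])*3.45)
B=np.array([[s*.069,y,.048] for s in(1,-1) for y in(.048,.016,-.016,-.048)])
q,r=fit(c,B,z([[468,110],[534,97],[603,82],[672,66],[538,400],[610,380],[683,362],[757,348]]),[.5,-.3,0]);print("body",q,r.round(1).tolist())
chk=np.array([[.099,0,.02],[.072,.07,.008],[-.072,.07,.008]])
print((proj(c,place(q,chk))-[310,205])*3.45)
```

```text
cam [ 0.40233827 -0.00306323  0.76046429]
comb3 [ 0.51582351 -0.0355147  -0.25367709] [[-0.2, 0.9], [-0.1, 1.2], [-0.3, 0.7], [-0.8, -1.0], [-0.1, -1.2], [1.4, -0.6]]
bar centre px [[149.02192888 165.94058591]]
body [ 0.49141728 -0.2411076   0.1913535 ] [[-1.2, -2.6], [-0.5, -2.9], [-0.6, -2.6], [-0.7, -2.1], [1.4, 0.8], [1.2, 2.3], [0.6, 3.3], [-0.2, 3.0]]
[[532.29228528  32.70040947]
 [397.44457265 121.6359946 ]
 [473.17577865 420.75120187]]
```

Residuals are about 1 px. The body check points (base corners) agree with the picture, and the comb size matches. Poses are comb3 (0.516,-0.036, yaw -0.254) and body (0.491,-0.241, yaw 0.191). I'll move at the current height over the comb, then turn.

Careful with the scale: shifts go in shares of 62.5 mm and turns go in shares of pi rad. That gives: -0.0453 m is -0.7248, -0.0427 m is -0.6832.

Call:
drive_effector(
  motion=[
    [1,[-0.6832,-0.7248,0],0],
    [1,[-0.6832,-0.7248,0],0],
    [1,[-0.6832,-0.7248,0],0],
    [1,[-0.6832,-0.7248,0],0],
    [1,[-0.6832,-0.7248,0],0],
    [1,[-0.6832,-0.7248,0],0],
    [1,[-0.6832,-0.7248,0],0],
    [1,[-0.6832,-0.7248,0],0],
    [1,[-0.6832,-0.7248,0],0],
  ],
  grip_n=50,
)

```text
clock: 1.23
position: [0.4233, 0.1247, 0.2311]
ee_rot: [[-0.975, 0.222, 0.0], [0.222, 0.975, 0.0], [-0.0, 0.0, -1.0]]
ft_force: [1.4, 0.9, -0.1]
finger_gap: 1.003
grip_force: 0.0
```

Call:
drive_effector(
  motion=[
    [1,[-0.6832,-0.7248,0],0],
    [1,[-0.6832,-0.7248,0],0],
    [1,[-0.6832,-0.7248,0],0],
    [1,[0,0,0],0.0567],
    [1,[0,0,0],0.0567],
    [1,[0,0,0],0.0567],
    [1,[0,0,0],0.0567],
  ],
)

```text
clock: 2.1
position: [0.5172, -0.0344, 0.2306]
ee_rot: [[-0.588, 0.809, -0.001], [0.809, 0.588, 0.0], [0.001, -0.001, -1.0]]
ft_force: [-0.0, -0.5, -0.6]
finger_gap: 1.0
grip_force: 0.0
```

Call:
drive_effector(
  motion=[
    [1,[0,0,0],0.0567],
    [1,[0,0,0],0.0567],
    [1,[0,0,0],0.0567],
    [1,[0,0,0],0.0567],
    [1,[0,0,0],0.0567],
    [1,[0,0,0],0],
    [1,[0,0,0],0],
  ],
)

```text
clock: 2.98
position: [0.5174, -0.0343, 0.231]
ee_rot: [[0.25, 0.968, -0.001], [0.968, -0.25, 0.0], [-0.0, -0.001, -1.0]]
ft_force: [0.9, 0.1, 0.2]
finger_gap: 1.001
grip_force: 0.0
```

Create tgt.py:
```python
import sys,numpy as np
from workcell import ctrl, vision, probe_bus, job
x,y,z,a=map(float,sys.argv[1:5]);s=probe_bus.sense();R=np.array(s["ee_rot"])
yaw=np.arctan2(R[1,1],R[0,1])
print("pos",np.round(s["position"],4),"yaw",yaw.round(4),"tool delta",(R.T@(np.array([x,y,z])-s["position"])).round(4),"turn",round(-(a-yaw),4),"gap",s["finger_gap"],"F",np.round(s["ft_force"],1),"t",s["clock"])
```

```bash
python3 tgt.py 0.5158 -0.0355 0.058 -0.2537
```

Run:
```python
from workcell import ctrl, vision, probe_bus, job
import cv2,pickle
c=vision.capture("wrist");pickle.dump(c,open("w0.pkl","wb"));cv2.imwrite("pics/w0.png",c["frame"][:,:,::-1])
```

```text
pos [ 0.5174 -0.0343  0.231 ] yaw -0.2525 tool delta [-0.0016 -0.0012  0.173 ] turn 0.0012 gap 1.0009681729218447 F [0.9 0.1 0.2] t 2.975
```

View pics/w0.png

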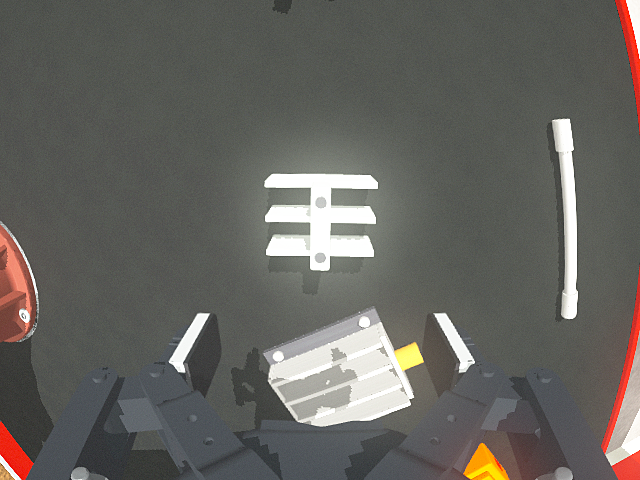

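The wrist view shows the comb square to the tool, with its bar at u≈320 (screws at (321,202) and (320,258)) midway between the pads. I'll check the position from these screws.

Create fe.py:
```python
import numpy as np
def ray(c,px,z):
    f=240/np.tan(np.radians(c["fovy"]/2)); d=np.array(px,float)-[c["cx"],c["cy"]]; r=np.hypot(*d); t=r/f
    v=np.array([*(d/r*np.sin(t)),np.cos(t)]); R=np.array(c["R"]); C=-R.T@c["t"]; w=R.T@v
    return C+w*(z-C[2])/w[2]
```

Run:
```python
import pickle;from fe import *
c=pickle.load(open("w0.pkl","rb"))
a=ray(c,(321,202),.086);b=ray(c,(320,258),.086);print(a,b,(a+b)/2,np.arctan2(*(b-a)[:2]),np.linalg.norm(a-b))
# body fin-top ends (z .048)/ base screws z~.010
print(ray(c,(278,356),.011),ray(c,(364,322),.011))
```

```text
[ 0.52323597 -0.01283806  0.086     ] [ 0.51073702 -0.05795131  0.086     ] [ 0.51698649 -0.03539468  0.086     ] -2.8713148714022254 0.04681270442120378
[ 0.42449926 -0.19154329  0.011     ] [ 0.53211443 -0.17076499  0.011     ]
```

Both views agree to about 1 mm, for the body as well. Descend and grip.

To row units: 0.05 m is 0.8, 0.04 m is 0.64.

Call:
drive_effector(
  motion=[
    [1,[-0.016,-0.008,0.8],0],
    [1,[0,0,0.8],0],
    [1,[0,0,0.64],0],
    [1,[0,0,0.32],0],
    [1,[0,0,0.192],0],
    [1,[0,0,0],0],
  ],
)

```text
clock: 3.78
position: [0.5165, -0.0351, 0.0588]
ee_rot: [[0.252, 0.968, -0.001], [0.968, -0.252, 0.0], [-0.0, -0.001, -1.0]]
ft_force: [-0.7, -0.6, -0.6]
finger_gap: 0.999
grip_force: 0.0
```

Call:
drive_effector(
  motion=[
    [0,[0,0,0],0],
    [0,[0,0,0],0],
    [0,[0,0,0],0],
    [0,[0,0,0],0],
    [0,[0,0,0],0],
    [0,[0,0,0],0],
    [0,[0,0,0],0],
    [0,[0,0,0],0],
  ],
  grip_n=60,
)

```text
clock: 4.78
position: [0.5168, -0.0351, 0.0598]
ee_rot: [[0.252, 0.968, -0.0], [0.968, -0.252, 0.0], [-0.0, -0.0, -1.0]]
ft_force: [-3.4, 0.8, 5.3]
finger_gap: 0.175
grip_force: 62.2
```

Gripped: the gap of about 15 mm fits the bar. Lift and turn to the body's yaw.

To row units: -0.04 m is -0.64, -0.03 m is -0.48, -0.15 rad is -0.0477.

Call:
drive_effector(
  motion=[
    [0,[0,0,-0.16],0],
    [0,[0,0,-0.48],0],
    [0,[0,0,-0.64],0],
    [0,[0,0,-0.48],0],
    [0,[0,0,0],-0.0477],
    [0,[0,0,0],-0.0477],
    [0,[0,0,0],-0.0462],
    [0,[0,0,0],0],
    [0,[0,0,0],0],
  ],
)

```text
clock: 5.9
position: [0.5165, -0.0351, 0.1688]
ee_rot: [[-0.187, 0.982, -0.001], [0.982, 0.187, 0.0], [0.0, -0.001, -1.0]]
ft_force: [0.9, 0.3, -4.5]
finger_gap: 0.173
grip_force: 60.9
```

```bash
python3 tgt.py 0.4905 -0.241 0.167 0.191
```

```text
pos [ 0.5165 -0.0351  0.1688] yaw 0.1879 tool delta [-0.1974 -0.064   0.0017] turn -0.0031 gap 0.17271445810879807 F [ 0.9  0.3 -4.5] t 5.9
```

To row units: -0.0395 m is -0.632, -0.0128 m is -0.2048.

Call:
drive_effector(
  motion=[
    [0,[-0.632,-0.2048,0],0],
    [0,[-0.632,-0.2048,0],0],
    [0,[-0.632,-0.2048,0],0],
    [0,[-0.632,-0.2048,0],0],
    [0,[-0.632,-0.2048,0],0],
    [0,[0,0,0],0],
    [0,[0,0,0],0],
    [0,[0,0,0],0],
  ],
)

```text
clock: 6.9
position: [0.4913, -0.2401, 0.169]
ee_rot: [[-0.19, 0.982, -0.001], [0.982, 0.19, 0.001], [0.001, -0.0, -1.0]]
ft_force: [-0.2, 0.4, -4.3]
finger_gap: 0.176
grip_force: 60.9
```

```bash
python3 tgt.py 0.4905 -0.241 0.067 0.191
```

Run:
```python
from workcell import ctrl, vision, probe_bus, job
import cv2,pickle,numpy as np
o={}
for n in("scene","wrist"):
    c=vision.capture(n);o[n]=c
pickle.dump(o,open("d1.pkl","wb"))
a=cv2.resize(o["scene"]["frame"][150:350,90:340],(500,400),interpolation=cv2.INTER_CUBIC)
b=o["wrist"]["frame"][100:400,170:470]
im=np.zeros((400,800,3),np.uint8);im[:,:500]=a;im[:300,500:]=b
cv2.imwrite("pics/d1.png",im[:,:,::-1])
```

```text
pos [ 0.4913 -0.2401  0.169 ] yaw 0.1907 tool delta [-0.0008 -0.0009  0.102 ] turn -0.0003 gap 0.17577398956290688 F [-0.2  0.4 -4.3] t 6.9
```

View pics/d1.png

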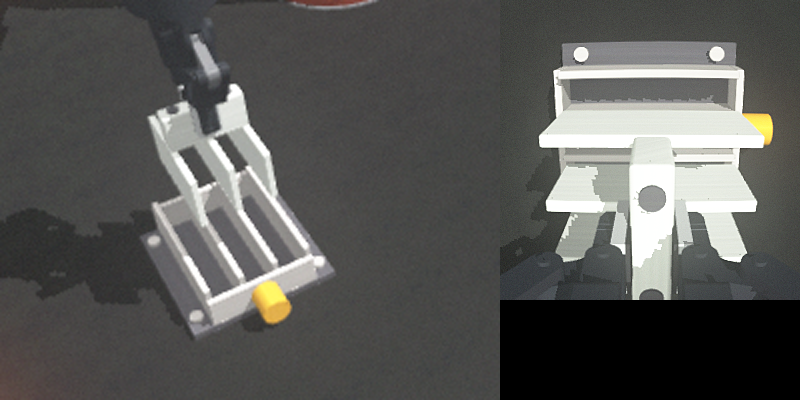

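The comb hangs level, square and centred over the body (wrist crop: bar centred between the base screws at (581,54) and (717,54)). Lower gently.

To row units: 0.02 m is 0.32, 0.015 m is 0.24.

Call:
drive_effector(
  motion=[
    [0,[-0.0128,-0.0128,0.32],0],
    [0,[0,0,0.32],0],
    [0,[0,0,0.24],0],
    [0,[0,0,0.24],0],
    [0,[0,0,0.16],0],
    [0,[0,0,0.16],0],
    [0,[0,0,0.064],0],
    [0,[0,0,0.048],0],
    [0,[0,0,0],0],
  ],
)

```text
clock: 8.12
position: [0.4909, -0.2423, 0.0724]
ee_rot: [[-0.189, 0.982, 0.0], [0.982, 0.189, -0.0], [-0.0, 0.0, -1.0]]
ft_force: [0.6, 0.0, -4.4]
finger_gap: 0.173
grip_force: 60.9
```

Call:
drive_effector(
  motion=[
    [0,[0,0,0.032],0],
    [0,[0,0,0.016],0],
    [0,[0,0,0.016],0],
    [0,[0,0,0],0],
    [0,[0,0,0],0],
  ],
)

```text
clock: 8.75
position: [0.4908, -0.2422, 0.0683]
ee_rot: [[-0.189, 0.982, 0.0], [0.982, 0.189, -0.0], [-0.0, 0.0, -1.0]]
ft_force: [-0.7, 0.9, -3.8]
finger_gap: 0.178
grip_force: 60.9
```

Force is unchanged, so it is hovering within a fraction of a millimetre. Step down to contact.

To row units: 0.0007 m is 0.0112.

Call:
drive_effector(
  motion=[
    [0,[0,0,0.0112],0],
    [0,[0,0,0],0],
    [0,[0,0,0],0],
  ],
)

```text
clock: 9.12
position: [0.4908, -0.2423, 0.0678]
ee_rot: [[-0.189, 0.982, 0.0], [0.982, 0.189, -0.0], [-0.0, 0.0, -1.0]]
ft_force: [-1.0, -0.3, -2.0]
finger_gap: 0.176
grip_force: 61.1
```

Call:
drive_effector(
  motion=[
    [0,[0,0,0.0128],0],
    [0,[0,0,0],0],
    [0,[0,0,0],0],
  ],
)

```text
clock: 9.5
position: [0.4908, -0.2423, 0.0678]
ee_rot: [[-0.189, 0.982, -0.0], [0.982, 0.189, -0.0], [-0.0, -0.0, -1.0]]
ft_force: [-4.5, 1.8, 5.7]
finger_gap: 0.174
grip_force: 62.3
```

Contact at the floor (z 0.0678 against 0.0678 expected, upward force). Release and back away.

Call:
drive_effector(
  motion=[
    [0.3,[0,0,0],0],
    [0.6,[0,0,0],0],
    [1,[0,0,0],0],
    [1,[0,0,0],0],
    [1,[0,0,0],0],
    [1,[0,0,0],0],
  ],
  grip_n=20,
)

```text
clock: 10.25
position: [0.4908, -0.2421, 0.0667]
ee_rot: [[-0.189, 0.982, -0.0], [0.982, 0.189, 0.0], [0.0, -0.0, -1.0]]
ft_force: [0.0, -0.7, 0.3]
finger_gap: 0.998
grip_force: 0.0
```

Call:
drive_effector(
  motion=[
    [1,[0,0,-0.16],0],
    [1,[0,0,-0.48],0],
    [1,[0,0,-0.8],0],
    [1,[0,0,-0.8],0],
    [1,[0,0,-0.8],0],
    [1,[0.32,0,-0.32],0],
    [1,[0,0,0],0],
    [1,[0,0,0],0],
  ],
)

```text
clock: 11.25
position: [0.4865, -0.2224, 0.2759]
ee_rot: [[-0.189, 0.982, -0.001], [0.982, 0.189, 0.0], [0.0, -0.001, -1.0]]
ft_force: [-0.9, 1.1, 0.4]
finger_gap: 1.0
grip_force: 0.0
```

Run:
```python
from workcell import ctrl, vision, probe_bus, job
import cv2,numpy as np
a=cv2.resize(vision.capture("scene")["frame"][150:350,90:290],(400,400),interpolation=cv2.INTER_CUBIC)
b=vision.capture("wrist")["frame"][60:460,120:520]
cv2.imwrite("pics/e1.png",np.hstack([a,b])[:,:,::-1])
```

```text
(no output)
```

View pics/e1.png

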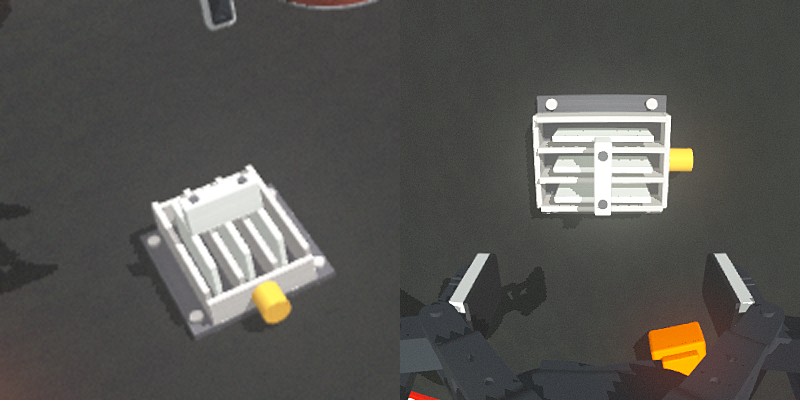

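The comb sits in the body with one fin in each gap. It is upright and centred (bar at (602,175), body centre about (602,162), with perspective accounting for the offset), and the gripper is clear.

```bash
python3 -c "
from workcell import ctrl, vision, probe_bus, job
print(job.hand_in())"
```

```text
the job is handed in; nothing more can be done
None
```

The three-finned comb is in the silencer body, on the floor and upright with one fin in each gap, the five-finned comb was never approached, and the job was handed in at about 11 s (no verdict was returned).

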